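Set up the lens rest and lean the lens boards on it

ROBOT

A 6-joint arm with a two-finger parallel gripper is mounted at the origin on the work surface. World frame = base frame: x ahead of the robot, y to its left, z up, the work surface at z = 0. Lengths are in m, angles in rad, forces in N, time in s.
With the tool pointing down it reaches from about 0.3 to 0.95 m from the base axis. Payload 3.1 kg.
Tool frame: the origin (TCP) lies at the very end of the fingers, on their centre line; the grasp point (between the pads) lies 19 mm behind it (env.tcp_to_grasp is the distance from the TCP to the grasp point, in m); z points along the fingers, y is the line along which they close (so a half turn about z gives the same grasp; the last joint's range is limited). The gripper opens to 85 mm and grips with 20 to 120 N. Pads are 22 mm wide; open, the fingers measure 114 mm over their backs; the gripper's body (76 mm by 85 mm) begins 54 mm behind the grasp point. The pads swing forward as they close: fully open they stand 13 mm farther back than shut.
Start: joints at [-1.298, 0.308, 1.634, -0, 1.2, -0.07], TCP at [0.21, -0.589, 0.231] pointing down, gripper open.
Joint ranges: [-3.06, 3.06], [-0.79, 1.96], [0.05, 2.63], [-1.19, 4.34], [0.05, 2.64], [-2.94, 2.94]. Speed limits (rad/s): [2.79, 2.79, 3.14, 3.14, 3.14, 3.14].

INTERFACE

Orientations are given as a unit quaternion [x, y, z, w].
In Python, from station import env gives the robot as it stands. The module is installed in compiled form; this text tells all that it offers.
- The arm moves only by the tool servo_tool, never from a script. Its argument "increments" is text: rows parted by semicolons, each of 6 numbers parted by spaces: the shift along the world's x, y, z in cm, then the turn, a rotation vector about the world's x, y, z in degrees. A call has exactly 10 rows; each row shifts and turns the commanded pose from where the row before left it; what a row does not reach is not made up. A row lasts 1/8 s, in which the tool goes at most 62.5 mm and 10.7 degrees, less where a joint would pass 70% of its speed; a pose out of reach is approached as far as the arm can. A call with a gripper value outside its range is refused whole. "grip" is the opening, from 0 (shut) to 1 (fully open), set as the call begins (left out, the last holds). The fingers move at their own pace and stop on an object; "force" is the grip in N (left out, the last holds). Time passes only in rows, so rows that do not move let the fingers close, or fill a call up. It gives the time, the measured TCP pose, the force, the opening and the grip force at its end, in the units of the state.
- env.state(): the state, without advancing time (a new reading comes with each control period).
- env.camera(name): name is "scene" or "top" or "wrist"; returns the picture (420x560x3 uint8, red, green, blue); there is no depth.
- env.camera_model(name): a dict with "fx", "fy", "cx", "cy" (pixels), "R" (3x3) and "t" (3): a world point X has camera coordinates R X + t; the wrist camera has in their place "mount" (4x4, takes a point from camera to tool coordinates, whose origin is the TCP and whose axes are the flange's). Camera axes: x right, y down, z forward; pixel columns grow to the right and rows downward; lengths in m; the calibration is good to about 2 mm. A picture is of the moment at which its call begins: read the wrist's pose just before it. camera_model takes no time and is no camera call.
- env.sign_off(): hands the job in; it is judged then, once.
The state is a dict: "time": time; "q": joint angles; "joint_velocities": joint speeds; "joint_torque": joint torques, N m; "ee_pos": TCP position; "tool_rot": TCP orientation; "wrist_force": force on the tool from outside, world axes, zero at the start; "wrist_torque": the same for the moment, N m; "gripper_width": finger opening in m; "gripper_force": force on a finger pad.
Only numpy, scipy, OpenCV 4.12 (cv2) and the standard library are available. Lean on these libraries where they do the work, as an engineer would, in place of code of your own. Each camera call takes 0.05 s, during which the arm holds its last target. There are 200 camera calls.

TASK

Get the lens rest ready and load it: first slide the loose aluminium foot bar fully home, its long side against both back stops and its end against the end stop; then push both black lock pins all the way down so that it cannot come forward. Then lean every lens board that is lying on the desk on the rest, side by side and square to it, lower end on the wooden base up against the bar and upper part on the steel rail; leave the other things on the desk where they are.

Things in the scene. Friction and masses are not known exactly. Their poses are not given: they have to be found in the camera images.
- rest: fixed wooden lens rest; origin on the desk under it, x from the robot's side to the rear, y to the left along it, z up. In its frame (mm): base x -125 to 60, y -220 to 220, top at z 12. Two back stops: front faces at x -50, y +-169 to +-187, up to z 32. End stop: face at y 190, x -90 to -40, up to z 32. The foot bar goes in front of the back stops
- rest_home (a point): point of the rest, at x -59, y 0, z 20 mm of its frame, where the bar's centre is when the bar is fully home (long axis along the rest's y)
- rest_rail (a point): middle of the steel rail's axis, at x 45, y 0, z 53 mm of the rest; rail 16 mm in diameter along y, 398 mm long between two 12 mm wooden posts at its ends
- rest_lean (a point): point of the rest, at x 14, y 0, z 52 mm of its frame: the centre of a board leaned at the middle, lower end on the base against the bar, underside on the rail, about 30 degrees from the horizontal. Along y there is room for four boards 86 mm apart (y -129, -43, 43, 129)
- bar: loose aluminium foot bar 18 x 380 x 16 mm, 0.3 kg, lying on the base of the rest in front of its stops and under the pins' bracket arms. Origin at its centre; y along its length, z up
- pin_left (a joint): left lock pin (at +y of the rest): 0 = up, 0.014 m = fully down; stiff (5 N), stays where left, can be pulled up by its cap. Its 10 mm steel stem comes down just in front of the home bar (2 mm clearance); on a bar that is not home it strikes its top. At x -75.5, y 178 mm of the rest, in a bracket: arm x -122 to -65, z 42 to 50 over the bar, post x -122 to -110
- pin_right (a joint): right lock pin (y -178 mm of the rest), the same
- pin_left_top (a point): centre of the top face of the left pin's black cap, 28 mm diameter, 10 mm high; 76 mm above the desk when up, 62 mm when down
- pin_right_top (a point): the same for the right pin
- jar_a: bystander: jar with red lid, 52 mm diameter, 55 mm high; origin under its centre
- jar_b: bystander: jar with red lid, 56 mm diameter, 60 mm high; origin under its centre
- drops: bystander: amber drop bottle, 32 mm diameter, 70 mm high; origin under its centre
- spectacles: bystander: spectacles with arms, about 140 x 110 mm, lying on the desk; origin under its centre
- pot: bystander: white cup, 70 mm diameter, 60 mm high; origin under its centre
- block: bystander: paper block 50 x 110 x 30 mm; origin under its centre
- board1: black plastic lens board, a flat slab 140 x 50 x 12 mm with a row of three round lenses (the same on both faces), 100 g, lying flat on the desk at the start. Origin at its centre; x along the 140 mm, y along the 50 mm, z through the thickness. One of up to four alike; None if absent
- board2: black plastic lens board, a flat slab 140 x 50 x 12 mm with a row of three round lenses (the same on both faces), 100 g, lying flat on the desk at the start. Origin at its centre; x along the 140 mm, y along the 50 mm, z through the thickness. One of up to four alike; None if absent
- board3: black plastic lens board, a flat slab 140 x 50 x 12 mm with a row of three round lenses (the same on both faces), 100 g, lying flat on the desk at the start. Origin at its centre; x along the 140 mm, y along the 50 mm, z through the thickness. One of up to four alike; None if absent
- board4: black plastic lens board, a flat slab 140 x 50 x 12 mm with a row of three round lenses (the same on both faces), 100 g, lying flat on the desk at the start. Origin at its centre; x along the 140 mm, y along the 50 mm, z through the thickness. One of up to four alike; None if absent
Mind the look-alikes: they are no part of the job. Leave any red look-alike of the board4 alone. What is shaped like the board3 but green is not meant.

How it is judged:
On the way, in this order (a step that is already met when the one before it is completed fails the run):
1. the foot bar is home against both back stops and the end stop (x of bar in the frame of rest between -0.063 and -0.055 m and y of bar in the frame of rest between -0.004 and 0.004 m and z of bar in the frame of rest below 0.025 m and angle between the y axis of bar and the y axis of rest, either way round below 0.03 rad), for 0.2 s.
2. both lock pins are fully down, the bar still home (value of joint each of pin_left, pin_right above 0.011 m and x of bar in the frame of rest between -0.0645 and -0.0535 m and y of bar in the frame of rest between -0.0055 and 0.0055 m and z of bar in the frame of rest below 0.025 m and angle between the y axis of bar and the y axis of rest, either way round below 0.03 rad), for 0.2 s.
At the end, for the whole second after the job is handed in: bar within 5.5 mm of home and square (0.03 rad); both pins down over 11 mm; every board present at rest, leaning 0.43 to 0.60 rad from the rest's x axis, square within 0.15 rad, its centre at x 2 to 26, y -165 to 165, z 43 to 60 mm of the rest (all of step 2 and angle between the x axis of board1 and the x axis of rest, either way round between 0.43 and 0.6 rad and angle between the y axis of each of board1, board2, board3, board4 and the y axis of rest, either way round below 0.15 rad and x of board1 in the frame of rest between 0.002 and 0.026 m and y of board1 in the frame of rest between -0.165 and 0.165 m and z of board1 in the frame of rest between 0.043 and 0.06 m and linear speed of each of board1, board2, board3, board4 below 0.02 m/s and angle between the x axis of board2 and the x axis of rest, either way round between 0.43 and 0.6 rad and x of board2 in the frame of rest between 0.002 and 0.026 m and y of board2 in the frame of rest between -0.165 and 0.165 m and z of board2 in the frame of rest between 0.043 and 0.06 m and angle between the x axis of board3 and the x axis of rest, either way round between 0.43 and 0.6 rad and x of board3 in the frame of rest between 0.002 and 0.026 m and y of board3 in the frame of rest between -0.165 and 0.165 m and z of board3 in the frame of rest between 0.043 and 0.06 m and angle between the x axis of board4 and the x axis of rest, either way round between 0.43 and 0.6 rad and x of board4 in the frame of rest between 0.002 and 0.026 m and y of board4 in the frame of rest between -0.165 and 0.165 m and z of board4 in the frame of rest between 0.043 and 0.06 m); the robot touches nothing.
It fails at once if another thing on the desk (jar, bottle, spectacles, cup, paper block) is pushed more than 6 cm (distance of any of jar_a, jar_b, drops, spectacles, pot, block from where it was at the start of the episode above 0.06 m).
Of board1, board2, board3, board4 only 3 to 4 are there at a start; the rules pass over those that are not, and their reading is None.
At some moment in a run one of bar, board1, board2, board3, board4 may be knocked a few centimetres aside while the robot is not near it.
Once in a run the grip may slacken for a moment while it holds something.
It also fails if it takes over 210 s, if anything falls off the work surface, if the arm or the gripper's body presses on something with over 40 N, if the wrist force passes 120 N, or if a joint passes its speed limit or range.

## Working session

There is one attempt and no reset: what is moved stays moved. The work goes in short steps, Python scripts to look and compute and a tool call to move; the robot and the scene stay as the last step left them, time stands still between calls to the robot, and variables do not carry over. Pictures are saved under pics/ and viewed, at most 14 in all, crops included, and the job is handed in when it is done.

Besides the shell and the picture viewer there is one more tool, called after "Request:" by a JSON object that holds its "fn" and its "kwargs", one argument or row to a line. servo_tool: Moves the arm, as the interface text tells. Its arguments: {"type":"object","properties":{"increments":{"type":"string"},"grip":{"type":"number"},"force":{"type":"number"}},"required":["increments"]}

```bash
mkdir -p pics; python3 - <<'E'
from station import env
import cv2,numpy as np
for n in("scene","top","wrist"):
    im=env.camera(n); cv2.imwrite(f"pics/{n}0.png",im[:,:,::-1]); m=env.camera_model(n); print(n,{k:np.round(v,4).tolist() for k,v in m.items()})
s=env.state(); print({k:np.round(v,3).tolist() for k,v in s.items()}, env.tcp_to_grasp)
E
```

```text
scene {'fx': 457.6995, 'fy': 457.6995, 'cx': 279.1705, 'cy': 208.0936, 'R': [[0.1431, 0.9896, 0.0176], [0.6549, -0.0814, -0.7513], [-0.742, 0.119, -0.6597]], 't': [0.05, -0.2978, 1.8519]}
top {'fx': 431.5, 'fy': 431.5, 'cx': 283.6853, 'cy': 211.8259, 'R': [[-0.028, -0.9996, 0.0051], [-0.9991, 0.0278, -0.0317], [0.0315, -0.006, -0.9995]], 't': [-0.1211, 0.5199, 1.575]}
wrist {'fx': 366.5936, 'fy': 366.5936, 'cx': 276.4711, 'cy': 211.7555, 'mount': [[-0.0001, -0.9603, -0.279, 0.0688], [1.0, -0.0, -0.0004, 0.0003], [0.0004, -0.279, 0.9603, -0.1421], [0.0, 0.0, 0.0, 1.0]]}
{'time': 0.15, 'q': [-1.298, 0.309, 1.635, 0.0, 1.2, -0.07], 'joint_velocities': [-0.001, -0.001, -0.005, -0.001, -0.0, 0.0], 'joint_torque': [-0.0, -41.58, -27.715, -0.0, 0.006, 0.0], 'ee_pos': [0.21, -0.588, 0.23], 'tool_rot': [0.985, 0.171, -0.0, -0.001], 'wrist_force': [-0.039, 0.063, -0.363], 'wrist_torque': [0.047, -0.042, 0.015], 'gripper_force': 0.0, 'gripper_width': 0.085} 0.0187
```

View pics/top0.png

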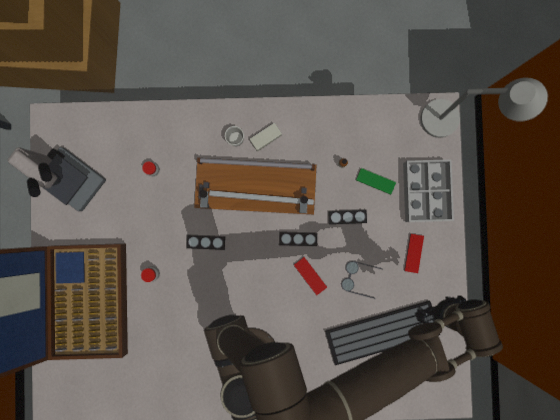

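View pics/scene0.png

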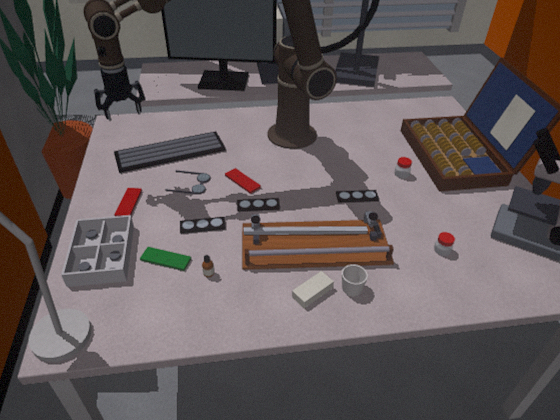

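Top view: the black boards with lenses are at (206,242), (298,239) and (347,217). The look-alikes are red at (310,275) and (414,253), and green at (375,181). The rest spans about (195–317, 158–215), the bar is the bright strip near (260,198), and the pins are near (204,193) and (303,203). The scene view confirms the same three black boards.

```bash
cat > h.py <<'E'
import numpy as np,cv2
from scipy.spatial.transform import Rotation as Rn
from station import env
def cam(n):
    m=env.camera_model(n)
    if n=="wrist":
        s=env.state(); T=np.eye(4); T[:3,:3]=Rn.from_quat(s["tool_rot"]).as_matrix(); T[:3,3]=s["ee_pos"]
        C=T@np.array(m["mount"]); R=C[:3,:3].T; t=-R@C[:3,3]
    else: R=np.array(m["R"]);t=np.array(m["t"])
    return dict(K=np.array([[m["fx"],0,m["cx"]],[0,m["fy"],m["cy"]],[0,0,1]]),R=R,t=t)
def ray(c,uv):
    d=c["R"].T@np.linalg.solve(c["K"],[uv[0],uv[1],1.]); return -c["R"].T@c["t"],d/np.linalg.norm(d)
def onz(c,uv,z):
    o,d=ray(c,uv); return o+d*(z-o[2])/d[2]
def tri(c1,u1,c2,u2):
    o1,d1=ray(c1,u1);o2,d2=ray(c2,u2)
    s=np.linalg.lstsq(np.c_[d1,-d2],o2-o1,rcond=None)[0]
    p,q=o1+s[0]*d1,o2+s[1]*d2
    return (p+q)/2,np.linalg.norm(p-q)
def proj(c,X):
    y=c["K"]@(c["R"]@np.asarray(X,float)+c["t"]); return y[:2]/y[2]
def snap(n,f=None):
    c=cam(n); im=env.camera(n)[:,:,::-1].copy()
    if f: cv2.imwrite("pics/"+f+".png",im); np.savez("pics/"+f+".npz",**c)
    return c,im
def load(f):
    return dict(np.load("pics/"+f+".npz")),cv2.imread("pics/"+f+".png")
E
python3 - <<'E'
from h import *
c=cam("top");s=cam("scene")
for n,u,v,z in[("b1",(206,242),(357,197),.012),("b2",(298,239),(258,205),.012),("b3",(347,217),(202,225),.012),("pinL",(204,188),(374,217),.076),("pinR",(303,199),(256,221),.076),("red",(310,275),(242,181),.01),("bartl",(210,196),0,.03),("bartr",(313,202),0,.03),("jar1",(149,168),0,.06),("jar2",(148,274),0,.06),("restc1",(196,211),0,.012),("restc2",(314,214),0,.012),("drops",(343,162),0,.07),("spec",(352,280),0,0)]:
    print(n,onz(c,u,z).round(3),(onz(s,v,z).round(3),tri(c,u,s,v)) if v else "")
im=cv2.imread("pics/top0.png")[140:260,180:380];a=cv2.resize(im,None,fx=4,fy=4,interpolation=cv2.INTER_CUBIC);cv2.imwrite("pics/topc.png",np.clip(a*1.6,0,255).astype(np.uint8))
E
```

```text
b1 [0.414 0.151 0.012] (array([0.43 , 0.152, 0.012]), (array([ 0.41410556,  0.1559403 , -0.00194844]), np.float64(0.004981160779468439)))
b2 [ 0.415 -0.185  0.012] (array([ 0.43 , -0.183,  0.012]), (array([ 0.41531494, -0.18363083, -0.00064517]), np.float64(0.003807406929941955)))
b3 [ 0.491 -0.367  0.012] (array([ 0.503, -0.367,  0.012]), (array([ 0.49106621, -0.36801129,  0.00065777]), np.float64(0.0011095173950124186)))
pinL [0.606 0.143 0.076] (array([0.601, 0.149, 0.076]), (array([0.60601907, 0.14405151, 0.08076704]), np.float64(0.004662719895405323)))
pinR [ 0.557 -0.204  0.076] (array([ 0.575, -0.204,  0.076]), (array([ 0.55852734, -0.20385063,  0.06112048]), np.float64(0.002491273786122859)))
red [ 0.283 -0.225  0.01 ] (array([ 0.294, -0.225,  0.01 ]), (array([ 0.28208375, -0.22477001,  0.00119909]), np.float64(0.0017926970442531573)))
bartl [0.58 0.13 0.03] 
bartr [ 0.548 -0.243  0.03 ] 
jar1 [0.684 0.339 0.06 ] 
jar2 [0.309 0.35  0.06 ] 
restc1 [0.528 0.185 0.012] 
restc2 [ 0.505 -0.246  0.012] 
drops [ 0.685 -0.35   0.07 ] 
spec [ 0.259 -0.379  0.   ]
```

View pics/topc.png

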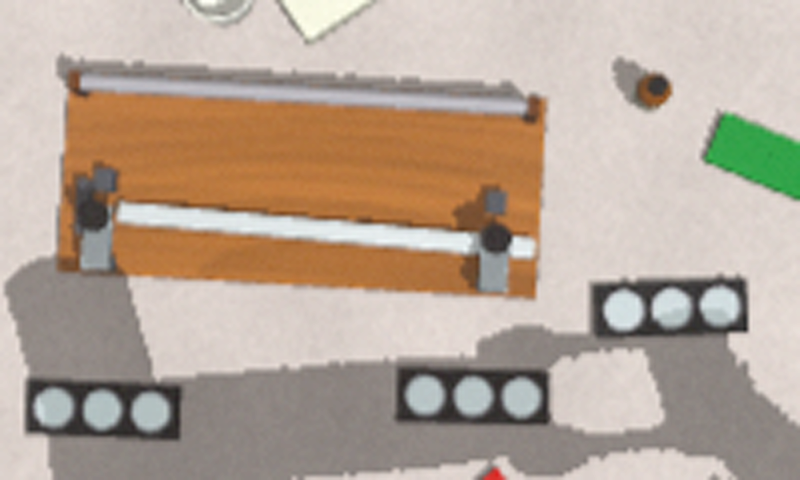

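Request:
{"fn": "servo_tool", "kwargs": {
  "increments": "3 3.7 1 0 0 -2.3;3 3.7 1 0 0 -2.3;3 3.7 1 0 0 -2.3;3 3.7 1 0 0 -2.3;3 3.7 1 0 0 -2.3;3 3.7 1 0 0 -2.3;3 3.7 1 0 0 -2.3;3 3.7 1 0 0 -2.3;3 3.7 1 0 0 -2.3;3 3.7 1 0 0 -2.3"
}}

```text
time: 1.4
ee_pos: [0.5107, -0.2172, 0.3313]
tool_rot: [1.0, -0.03, -0.0, -0.0]
wrist_force: [0.5, -0.5, -0.2]
gripper_width: 0.0857
gripper_force: 0.0
```

Request:
{"fn": "servo_tool", "kwargs": {
  "increments": "3 3.7 0.4 0 0 0;3 3.7 0.4 0 0 0;3 3.7 0.4 0 0 0;3 3.7 0.4 0 0 0;3 3.7 0.4 0 0 0;0 0 0 0 0 0;0 0 0 0 0 0;0 0 0 0 0 0;0 0 0 0 0 0;0 0 0 0 0 0"
}}

```text
time: 2.65
ee_pos: [0.6597, -0.0344, 0.3515]
tool_rot: [1.0, -0.03, 0.0, 0.0]
wrist_force: [-0.2, 0.4, 0.5]
gripper_width: 0.0854
gripper_force: 0.0
```

```bash
python3 - <<'E'
from h import *
c,im=snap("wrist","w1"); s=env.state();print(s["ee_pos"],s["tool_rot"],s["q"])
cv2.imwrite("pics/w1v.png",cv2.resize(np.clip(im*1.5,0,255).astype(np.uint8),(800,600),interpolation=cv2.INTER_CUBIC))
c,im=snap("top","t1")
E
```

```text
[ 0.6598246  -0.03430006  0.35150988] [ 9.99556158e-01 -2.97903994e-02  1.33620257e-04  2.22598312e-05] [-1.17812194e-01  2.99576982e-01  1.40409639e+00 -2.10421166e-05
  1.43764916e+00  1.51257654e+00]
```

View pics/w1v.png

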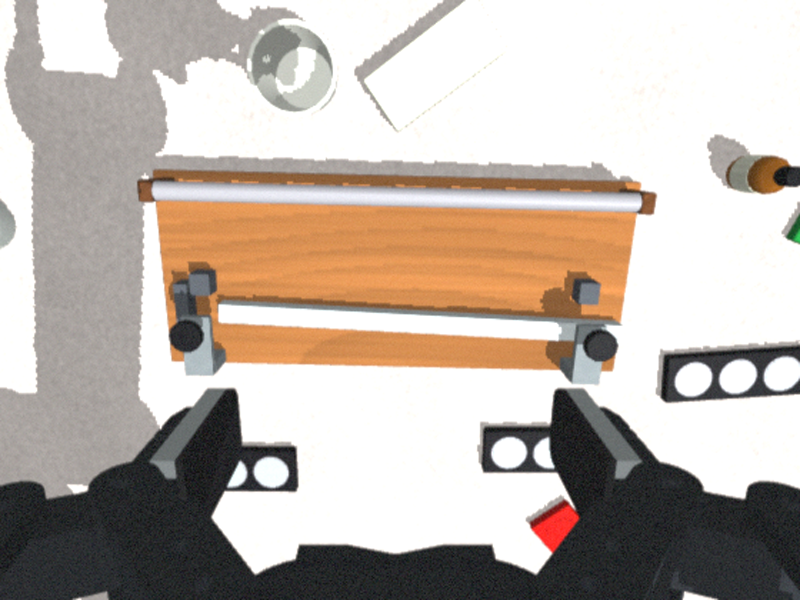

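The wrist view, enlarged by 1.43, shows the pin caps at (187,336) and (600,346), and the rail from (153,190) to (642,203). The bar runs from (219,313) to (620,332). The base front corners are (172,361) and (613,371). I'll take a second view for height.

Request:
{"fn": "servo_tool", "kwargs": {
  "increments": "-0.6 1.6 0 0 0 0;-0.6 1.6 0 0 0 0;-0.6 1.6 0 0 0 0;-0.6 1.6 0 0 0 0;-0.6 1.6 0 0 0 0;0 0 0 0 0 0;0 0 0 0 0 0;0 0 0 0 0 0;0 0 0 0 0 0;0 0 0 0 0 0"
}}

```text
time: 4.0
ee_pos: [0.6302, 0.0459, 0.3512]
tool_rot: [1.0, -0.03, -0.0, 0.0]
wrist_force: [0.1, 0.2, 0.6]
gripper_width: 0.0856
gripper_force: 0.0
```

```bash
python3 - <<'E'
from h import *
c2,im2=snap("wrist","w2"); c1,im1=load("w1")
k=1.4286
pts={"pinL":(187,336,.076),"pinR":(600,346,.076),"railL":(153,190,.053),"railR":(642,203,.053),"bFL":(172,361,.012),"bFR":(613,371,.012),"barL":(219,313,.028),"barR":(620,332,.028)}
g1=cv2.cvtColor(im1,cv2.COLOR_BGR2GRAY);g2=cv2.cvtColor(im2,cv2.COLOR_BGR2GRAY)
for n,(u,v,z) in pts.items():
    u/=k;v/=k;X=onz(c1,(u,v),z);g=proj(c2,X)
    x0,y0=int(round(u)),int(round(v)); T=im1[y0-14:y0+15,x0-14:x0+15]
    gx,gy=map(int,np.round(g)); S=im2[gy-26:gy+27,gx-26:gx+27]
    r=cv2.matchTemplate(S,T,cv2.TM_CCOEFF_NORMED);_,sc,_,(mx,my)=cv2.minMaxLoc(r)
    m=np.array([gx-26+mx+14,gy-26+my+14])+np.array([u-x0,v-y0])
    P,e=tri(c1,(u,v),c2,m); print(n,X.round(4),"tri",P.round(4),round(e,4),round(sc,2))
cv2.imwrite("pics/w2v.png",cv2.resize(np.clip(im2*1.5,0,255).astype(np.uint8),(800,600),interpolation=cv2.INTER_CUBIC))
E
```

```text
pinL [0.5887 0.1451 0.076 ] tri [0.5847 0.1507 0.0635] 0.0005 0.84
pinR [ 0.5586 -0.2042  0.076 ] tri [ 0.5583 -0.2045  0.0751] 0.0001 0.87
railL [0.7093 0.1615 0.053 ] tri [0.7096 0.159  0.0584] 0.0001 0.64
railR [ 0.6745 -0.2418  0.053 ] tri [ 0.6751 -0.2389  0.0597] 0.0005 0.8
bFL [0.5421 0.1927 0.012 ] tri [0.5406 0.1946 0.008 ] 0.0002 0.87
bFR [ 0.5051 -0.2436  0.012 ] tri [ 0.5517 -0.2023  0.1044] 0.0073 0.88
barL [0.5933 0.1327 0.028 ] tri [0.5937 0.132  0.0299] 0.0004 0.89
barR [ 0.5521 -0.2412  0.028 ] tri [ 0.5679 -0.2231  0.0696] 0.0 0.88
```

View pics/w2v.png

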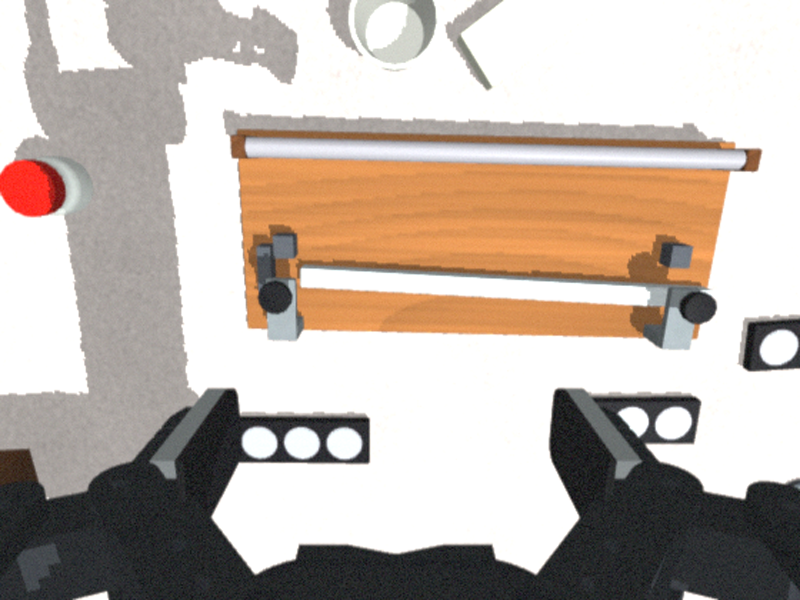

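```bash
cat >> h.py <<'E'
def rest_fit(obs):
    # obs: list of (cam, uv, rest point); pose x,y,yaw on desk
    from scipy.optimize import least_squares
    def w(p,X): c,s=np.cos(p[2]),np.sin(p[2]); return np.array([p[0]+c*X[0]-s*X[1],p[1]+s*X[0]+c*X[1],X[2]])
    f=lambda p:np.concatenate([proj(c,w(p,X))-uv for c,uv,X in obs])
    r=least_squares(f,[.63,-.03,-.08],loss="soft_l1"); return r.x,r.fun.reshape(-1,2)
E
python3 - <<'E'
from h import *
k=1/1.4286
c1,i1=load("w1");c2,i2=load("w2")
def cap(im,u,v):
    g=cv2.cvtColor(im,cv2.COLOR_BGR2GRAY);u,v=int(u),int(v)
    p=cv2.resize(g[v-20:v+21,u-20:u+21],None,fx=4,fy=4,interpolation=cv2.INTER_CUBIC)
    m=(p<28).astype(np.uint8);cs,_=cv2.findContours(m,0,1);cc=max(cs,key=cv2.contourArea)
    (a,b),r=cv2.minEnclosingCircle(cc);return (u-20+(a-1.5)/4,v-20+(b-1.5)/4,r/4)
for im,l in((i1,[(187,336),(600,346)]),(i2,[(275,296),(697,307)])):
    for u,v in l: print([round(x,1) for x in cap(im,u*k,v*k)],round(u*k,1),round(v*k,1))
P={"pinL":(-.0755,.178,.076),"pinR":(-.0755,-.178,.076),"railL":(.045,.199,.053),"railR":(.045,-.199,.053),"bFL":(-.125,.22,.012),"bFR":(-.125,-.22,.012)}
a={"pinL":(187,335),"pinR":(600,346),"railL":(153,190),"railR":(642,203),"bFL":(172,361),"bFR":(613,371)}
b={"pinL":(275,296),"pinR":(697,307),"railL":(246,147),"railR":(746,159),"bFL":(247,328),"bFR":(697,338)}
obs=[(c,np.array(d[n])*k,np.array(P[n])) for c,d in((c1,a),(c2,b)) for n in P]
p,r=rest_fit(obs);print(p,np.degrees(p[2]));print(np.round(r,1).tolist())
for n in P:print(n,np.round(tri(c1,np.array(a[n])*k,c2,np.array(b[n])*k)[0],4))
for n,u,v in(("barL",(219,313),(302,278)),("barR",(621,332),(709,296))):
    X=tri(c1,np.array(u)*k,c2,np.array(v)*k); x=onz(c1,np.array(u)*k,.028);x2=onz(c2,np.array(v)*k,.028)
    cs,sn=np.cos(p[2]),np.sin(p[2]);R=np.array([[cs,sn],[-sn,cs]])
    print(n,X[0].round(4),x.round(4),x2.round(4),"rest",R@(x[:2]-p[:2]),R@(x2[:2]-p[:2]))
np.save("rest.npy",p)
E
```

```text
[132.2, 232.2, 10.1] 130.9 235.2
[416.6, 239.1, 9.2] 420.0 242.2
[197.0, 201.8, 7.3] 192.5 207.2
[484.8, 213.5, 10.2] 487.9 214.9
[ 0.64821679 -0.0355558  -0.08476904] -4.856908367211109
[[-2.4, 1.3], [1.9, 0.4], [2.1, -0.7], [-3.4, -1.3], [-1.1, -0.1], [0.4, 0.0], [-1.1, 1.2], [3.3, 0.8], [1.3, -1.2], [-4.5, -0.5], [-0.1, -0.0], [0.7, 0.5]]
pinL [0.5869 0.1488 0.0674]
pinR [ 0.5568 -0.2062  0.0702]
railL [0.709  0.1598 0.0564]
railR [ 0.6756 -0.2384  0.0602]
bFL [0.5395 0.1963 0.0045]
bFR [ 0.5052 -0.2437  0.0114]
barL [0.5931 0.1321 0.0291] [0.5933 0.1327 0.028 ] [0.5924 0.1322 0.028 ] rest [-0.06895049  0.16300944] [-0.06986833  0.16242943]
barR [ 0.5509 -0.2439  0.0231] [ 0.552  -0.2421  0.028 ] [ 0.5531 -0.2405  0.028 ] rest [-0.07834146 -0.21397013] [-0.07744229 -0.21229441]
```

Request:
{"fn": "servo_tool", "kwargs": {
  "increments": "-0.57 -1 -2.4 0 0 8.72;-0.57 -1 -2.4 0 0 8.72;-0.57 -1 -2.4 0 0 8.72;-0.57 -1 -2.4 0 0 8.72;-0.57 -1 -2.4 0 0 8.72;-0.57 -1 -2.4 0 0 8.72;-0.57 -1 -2.4 0 0 8.72;-0.57 -1 -2.4 0 0 8.72;-0.57 -1 -2.4 0 0 8.72;-0.57 -1 -2.4 0 0 8.72",
  "grip": 0.7
}}

```text
time: 5.3
ee_pos: [0.5731, -0.0541, 0.1107]
tool_rot: [0.742, 0.67, 0.0, 0.0]
wrist_force: [-0.3, -0.0, 0.2]
gripper_width: 0.0597
gripper_force: 0.0
```

Request:
{"fn": "servo_tool", "kwargs": {
  "increments": "0 0 -1 0 0 0;0 0 -1 0 0 0;0 0 -1 0 0 0;0 0 -1 0 0 0;0 0 -1 0 0 0;0 0 -1 0 0 0;0 0 -1 0 0 0;0 0 -1 0 0 0;0 0 -0.5 0 0 0;0 0 -0.5 0 0 0"
}}

```text
time: 6.55
ee_pos: [0.5732, -0.0537, 0.021]
tool_rot: [0.744, 0.668, 0.0, 0.0]
wrist_force: [0.3, 0.3, 0.5]
gripper_width: 0.0598
gripper_force: 0.0
```

Request:
{"fn": "servo_tool", "kwargs": {
  "increments": "0 0 -0.4 0 0 0;0 0 0 0 0 0;0 0 0 0 0 0;0 0 0 0 0 0;0 0 0 0 0 0;0 0 0 0 0 0;0 0 0 0 0 0;0 0 0 0 0 0;0 0 0 0 0 0;0 0 0 0 0 0",
  "grip": 0,
  "force": 30
}}

```text
time: 7.8
ee_pos: [0.5732, -0.0537, 0.0174]
tool_rot: [0.744, 0.668, 0.0, 0.0]
wrist_force: [-0.2, -0.4, -0.5]
gripper_width: 0.0171
gripper_force: 31.9
```

```bash
python3 - <<'E'
from h import *
c,im=snap("wrist","w3"); s=env.state();print(np.round(s["ee_pos"],4),np.round(s["tool_rot"],4),np.round(s["q"],2),s["wrist_force"],s["wrist_torque"])
cv2.imwrite("pics/w3v.png",np.clip(im*1.5,0,255).astype(np.uint8))
E
```

```text
[ 0.5732 -0.0537  0.0174] [7.441e-01 6.681e-01 1.000e-04 1.000e-04] [-0.17  0.5   1.86 -0.    0.77 -0.06] [-0.10088828  0.40323042  0.39781897] [ 0.04954014 -0.02837951  0.01388251]
```

View pics/w3v.png

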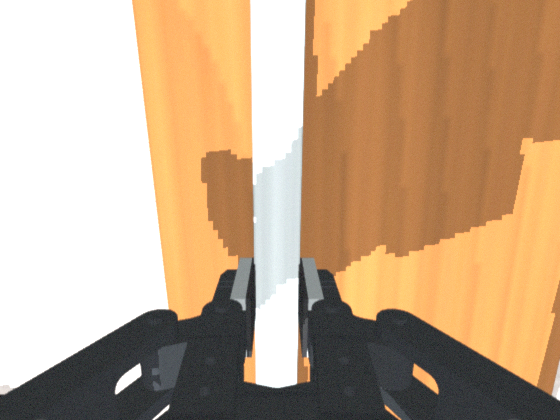

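The bar is gripped across its width (opening 17 mm). Next I slide it toward home.

Request:
{"fn": "servo_tool", "kwargs": {
  "increments": "0.14 0.21 0 0 0 0.13;0.14 0.21 0 0 0 0.13;0.14 0.21 0 0 0 0.13;0.14 0.21 0 0 0 0.13;0.14 0.21 0 0 0 0.13;0.14 0.21 0 0 0 0.13;0.14 0.21 0 0 0 0.13;0.14 0.21 0 0 0 0.13;0.14 0.21 0 0 0 0.13;0.14 0.21 0 0 0 0.13"
}}

```text
time: 9.1
ee_pos: [0.5872, -0.0326, 0.0174]
tool_rot: [0.736, 0.677, -0.0, 0.0]
wrist_force: [-2.2, -3.2, 4.2]
gripper_width: 0.0166
gripper_force: 32.3
```

Request:
{"fn": "servo_tool", "kwargs": {
  "increments": "0 0.05 0 0 0 0;0 0.05 0 0 0 0;0 0.05 0 0 0 0;0 0.05 0 0 0 0;0 0.05 0 0 0 0;0 0.05 0 0 0 0;0 0 0 0 0 0;0 0 0 0 0 0;0 0 0 0 0 0;0 0 0 0 0 0"
}}

```text
time: 10.35
ee_pos: [0.5873, -0.0296, 0.0174]
tool_rot: [0.736, 0.676, 0.0, 0.0]
wrist_force: [0.8, -2.8, 2.6]
gripper_width: 0.0167
gripper_force: 32.1
```

Request:
{"fn": "servo_tool", "kwargs": {
  "increments": "0 0.05 0 0 0 0;0 0.05 0 0 0 0;0 0.05 0 0 0 0;0 0.05 0 0 0 0;0 0 0 0 0 0;0 0 0 0 0 0;0 0 0 0 0 0;0 0 0 0 0 0;0 0 0 0 0 0;0 0 0 0 0 0"
}}

```text
time: 11.6
ee_pos: [0.5871, -0.0292, 0.0174]
tool_rot: [0.736, 0.677, -0.001, 0.001]
wrist_force: [0.6, -7.8, 2.5]
gripper_width: 0.017
gripper_force: 32.0
```

Request:
{"fn": "servo_tool", "kwargs": {
  "increments": "0.1 0 0 0 0 0;0.05 0 0 0 0 0;0.05 0 0 0 0 0;0 0 0 0 0 0;0 0 0 0 0 0;0 0 0 0 0 0;0 0 0 0 0 0;0 0 0 0 0 0;0 0 0 0 0 0;0 0 0 0 0 0"
}}

```text
time: 12.85
ee_pos: [0.5872, -0.0292, 0.0173]
tool_rot: [0.736, 0.677, -0.002, -0.001]
wrist_force: [-2.9, -8.1, 7.6]
gripper_width: 0.0166
gripper_force: 32.5
```

Request:
{"fn": "servo_tool", "kwargs": {
  "increments": "0.1 0 0 0 0 0;0.1 0 0 0 0 0;0.1 0 0 0 0 0;0 0 0 0 0 0;0 0 0 0 0 0;0 0 0 0 0 0;0 0 0 0 0 0;0 0 0 0 0 0;0 0 0 0 0 0;0 0 0 0 0 0"
}}

```text
time: 14.1
ee_pos: [0.5872, -0.0291, 0.0174]
tool_rot: [0.736, 0.677, -0.005, -0.003]
wrist_force: [-9.0, -8.4, 13.3]
gripper_width: 0.0167
gripper_force: 33.2
```

Request:
{"fn": "servo_tool", "kwargs": {
  "increments": "0 0 0 0 0 0;0 0 0 0 0 0;0 0 0 0 0 0;0 0 0 0 0 0;0 0 3 0 0 0;0 0 5 0 0 0;0 0 5 0 0 0;0 0 5 0 0 0;0 0 5 0 0 0;0 0 0 0 0 0",
  "grip": 0.5
}}

```text
time: 15.35
ee_pos: [0.5958, -0.0278, 0.2534]
tool_rot: [0.736, 0.677, 0.004, 0.004]
wrist_force: [1.2, -0.1, 0.1]
gripper_width: 0.0428
gripper_force: 0.0
```

Request:
{"fn": "servo_tool", "kwargs": {
  "increments": "1.2 -0.6 1 0 0 -9;1.2 -0.6 1 0 0 -9;1.2 -0.6 1 0 0 -9;1.2 -0.6 1 0 0 -9;1.2 -0.6 1 0 0 -9;1.2 -0.6 1 0 0 -9;1.2 -0.6 1 0 0 -9;1.2 -0.6 1 0 0 -9;1.2 -0.6 1 0 0 -9;0 0 0 0 0 -9"
}}

```text
time: 16.6
ee_pos: [0.7007, -0.082, 0.3363]
tool_rot: [0.999, -0.045, -0.0, -0.0]
wrist_force: [-0.6, 0.2, 0.0]
gripper_width: 0.0426
gripper_force: 0.0
```

```bash
python3 - <<'E'
from h import *
c,im=snap("wrist","w4"); s=env.state();print(np.round(s["ee_pos"],4),np.round(s["tool_rot"],4))
p=np.load("rest.npy")
cs,sn=np.cos(p[2]),np.sin(p[2])
a=np.clip(im*1.5,0,255).astype(np.uint8);a=cv2.resize(a,(800,600),interpolation=cv2.INTER_CUBIC)
def W(X): return np.array([p[0]+cs*X[0]-sn*X[1],p[1]+sn*X[0]+cs*X[1],X[2]])
for X in[(-.05,.19,.028),(-.05,-.19,.028),(-.068,.19,.028),(-.068,-.19,.028),(-.125,.22,.012),(-.125,-.22,.012),(.045,.199,.053),(.045,-.199,.053),(-.0755,.178,.076),(-.0755,-.178,.076)]:
    u=proj(c,W(X))*1.4286; cv2.drawMarker(a,tuple(map(int,u)),(255,0,0),0,8,1)
cv2.imwrite("pics/w4v.png",a)
E
```

```text
[ 0.7001 -0.0817  0.3357] [ 9.989e-01 -4.660e-02 -9.000e-04 -2.000e-04]
```

View pics/w4v.png

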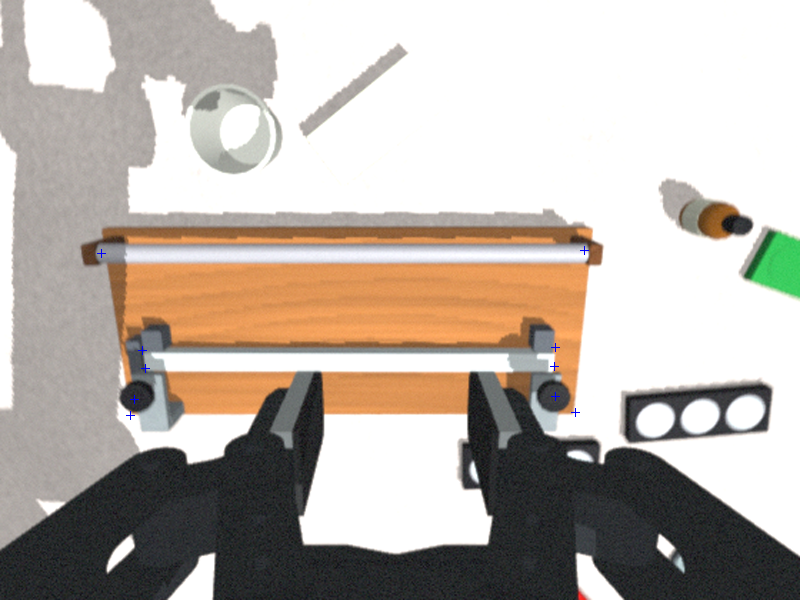

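The bar is home: its back edge sits on both stop markers, and it runs from (143,355) to (554,355). Next are the pins, starting with the left one.

Request:
{"fn": "servo_tool", "kwargs": {
  "increments": "-1.24 2.55 -2.7 0 0 0;-1.24 2.55 -2.7 0 0 0;-1.24 2.55 -2.7 0 0 0;-1.24 2.55 -2.7 0 0 0;-1.24 2.55 -2.7 0 0 0;-1.24 2.55 -2.7 0 0 0;-1.24 2.55 -2.7 0 0 0;-1.24 2.55 -2.7 0 0 0;-1.24 2.55 -2.7 0 0 0;0 0 0 0 0 0",
  "grip": 0
}}

```text
time: 17.9
ee_pos: [0.5837, 0.1489, 0.0901]
tool_rot: [0.999, -0.04, -0.005, 0.001]
wrist_force: [-0.1, 0.7, -0.3]
gripper_width: -0.0002
gripper_force: 0.0
```

Request:
{"fn": "servo_tool", "kwargs": {
  "increments": "0 0 -0.8 0 0 0;0 0 -0.8 0 0 0;0 0 -0.3 0 0 0;0 0 -0.3 0 0 0;0 0 -0.3 0 0 0;0 0 -0.3 0 0 0;0 0 -0.2 0 0 0;0 0 -0.1 0 0 0;0 0 0 0 0 0;0 0 0 0 0 0"
}}

```text
time: 19.15
ee_pos: [0.5889, 0.1471, 0.0643]
tool_rot: [0.999, -0.042, 0.0, 0.0]
wrist_force: [-3.1, -2.5, 6.3]
gripper_width: -0.0003
gripper_force: 2.7
```

Request:
{"fn": "servo_tool", "kwargs": {
  "increments": "0 0 -0.2 0 0 0;0 0 -0.2 0 0 0;0 0 -0.2 0 0 0;0 0 -0.1 0 0 0;0 0 0 0 0 0;0 0 0 0 0 0;0 0 0 0 0 0;0 0 0 0 0 0;0 0 0 0 0 0;0 0 0 0 0 0"
}}

```text
time: 20.4
ee_pos: [0.589, 0.1471, 0.0618]
tool_rot: [0.999, -0.042, -0.0, 0.001]
wrist_force: [-11.7, -3.5, 28.8]
gripper_width: 0.0
gripper_force: 14.0
```

Request:
{"fn": "servo_tool", "kwargs": {
  "increments": "0 0 4.5 0 0 0;-0.39 -4.42 0 0 0 0;-0.39 -4.42 0 0 0 0;-0.39 -4.42 0 0 0 0;-0.39 -4.42 0 0 0 0;-0.39 -4.42 0 0 0 0;-0.39 -4.42 0 0 0 0;-0.39 -4.42 0 0 0 0;-0.39 -4.42 0 0 0 0;0 0 0 0 0 0"
}}

```text
time: 21.65
ee_pos: [0.5575, -0.2092, 0.1016]
tool_rot: [0.999, -0.045, 0.001, 0.001]
wrist_force: [1.7, 1.0, -0.0]
gripper_width: -0.0
gripper_force: 0.0
```

Request:
{"fn": "servo_tool", "kwargs": {
  "increments": "0 0 -0.8 0 0 0;0 0 -0.8 0 0 0;0 0 -0.5 0 0 0;0 0 -0.3 0 0 0;0 0 -0.3 0 0 0;0 0 -0.3 0 0 0;0 0 -0.3 0 0 0;0 0 -0.3 0 0 0;0 0 -0.3 0 0 0;0 0 0 0 0 0"
}}

```text
time: 22.9
ee_pos: [0.558, -0.2055, 0.0634]
tool_rot: [0.999, -0.042, 0.001, -0.0]
wrist_force: [-0.4, 0.8, 4.7]
gripper_width: 0.0
gripper_force: 2.5
```

Request:
{"fn": "servo_tool", "kwargs": {
  "increments": "0 0 -0.2 0 0 0;0 0 -0.2 0 0 0;0 0 -0.2 0 0 0;0 0 -0.1 0 0 0;0 0 0 0 0 0;0 0 0 0 0 0;0 0 0 0 0 0;0 0 0 0 0 0;0 0 0 0 0 0;0 0 0 0 0 0"
}}

```text
time: 24.15
ee_pos: [0.5581, -0.2057, 0.0618]
tool_rot: [0.999, -0.042, -0.0, -0.0]
wrist_force: [-11.3, 6.4, 33.1]
gripper_width: 0.0
gripper_force: 16.7
```

Both pins are down (tip at 61.8 mm, with the force rising sharply). Next I look at the boards.

Request:
{"fn": "servo_tool", "kwargs": {
  "increments": "0 0 4 0 0 0;-0.8 -1 3 0 0 0;-0.8 -1 3 0 0 0;-0.8 -1 3 0 0 0;-0.8 -1 3 0 0 0;-0.8 -1 3 0 0 0;-0.8 -1 3 0 0 0;-0.8 -1 2.5 0 0 0;0 0 0 0 0 0;0 0 0 0 0 0"
}}

```text
time: 25.4
ee_pos: [0.5009, -0.2752, 0.299]
tool_rot: [0.999, -0.042, -0.001, -0.001]
wrist_force: [0.2, -0.3, -0.7]
gripper_width: 0.0
gripper_force: 0.0
```

```bash
cat >> h.py <<'E'
def boards(c,im,z=.012):
    """board top faces: dark contours holding >=2 bright lens holes; returns list of (centre world, yaw deg of long axis, L, W, uv)"""
    g=cv2.cvtColor(im,cv2.COLOR_BGR2GRAY); m=(g<45).astype(np.uint8)
    cs,h=cv2.findContours(m,cv2.RETR_CCOMP,1); out=[]
    for i,q in enumerate(cs):
        if h[0][i][3]>=0 or cv2.contourArea(q)<300: continue
        kids=[cs[j] for j in range(len(cs)) if h[0][j][3]==i and cv2.contourArea(cs[j])>40]
        if not 2<=len(kids)<=6: continue
        P=[onz(c,np.mean(kk[:,0],axis=0),z)[:2] for kk in kids]
        Q=np.array([onz(c,x,z)[:2] for x in q[:,0]]); (a,b),(w,l),an=cv2.minAreaRect((Q*1000).astype(np.float32))
        P=np.array(P); d=P[np.argmax(P[:,1])]-P[np.argmin(P[:,1])]
        out.append((P.mean(0).round(4),np.degrees(np.arctan2(d[1],d[0])).round(1),len(P),np.round([a,b,w,l],0),np.mean([np.mean(kk[:,0],axis=0) for kk in kids],axis=0).round(1)))
    return out
E
python3 - <<'E'
from h import *
s=env.state();print(np.round(s["ee_pos"],4))
c,im=snap("wrist","w5")
for b in boards(c,im):print(b)
c,im=snap("top","t5")
for b in boards(c,im):print("top",b)
a=cv2.imread("pics/w5.png");cv2.imwrite("pics/w5v.png",np.clip(a*1.5,0,255).astype(np.uint8))
E
```

```text
[ 0.5009 -0.2752  0.299 ]
(array([ 0.2066, -0.2838]), np.float64(85.0), 4, array([ 257., -259.,  816.,  253.]), array([300., 374.]))
(array([ 0.4484, -0.2004]), np.float64(86.9), 3, array([ 450., -201.,  137.,   49.]), array([218.6, 213.9]))
(array([ 0.4926, -0.3677]), np.float64(90.3), 3, array([ 494., -366.,   49.,  137.]), array([354.9, 166.5]))
```

View pics/w5v.png

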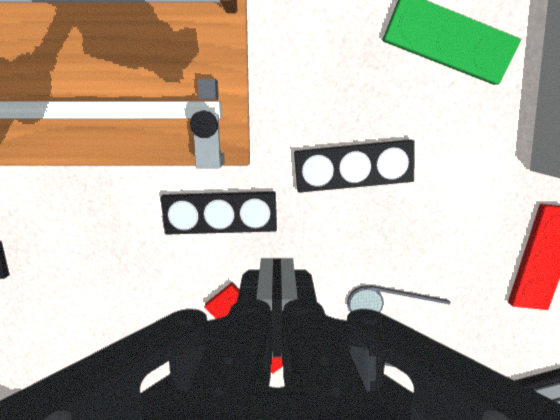

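The wrist view shows b2 with lenses at (219,214) and b3 with lenses at (355,166), both black. The red and green look-alikes are elsewhere. b2 has shifted about 3 cm since the start, so I'll use the fresh value. I take b3 first.

Request:
{"fn": "servo_tool", "kwargs": {
  "increments": "-0.08 -0.92 -2.4 0 0 9.5;-0.08 -0.92 -2.4 0 0 9.5;-0.08 -0.92 -2.4 0 0 9.5;-0.08 -0.92 -2.4 0 0 9.5;-0.08 -0.92 -2.4 0 0 9.5;-0.08 -0.92 -2.4 0 0 9.5;-0.08 -0.92 -2.4 0 0 9.5;-0.08 -0.92 -2.4 0 0 9.5;-0.08 -0.92 -2.4 0 0 9.5;-0.08 -0.92 -2.4 0 0 9.5",
  "grip": 0.8
}}

```text
time: 26.75
ee_pos: [0.4927, -0.3668, 0.0579]
tool_rot: [0.704, 0.71, -0.0, -0.001]
wrist_force: [0.4, -0.1, -0.5]
gripper_width: 0.068
gripper_force: 0.0
```

```bash
python3 - <<'E'
from h import *
s=env.state();print(np.round(s["ee_pos"],4),np.round(s["tool_rot"],4))
a=load("w4");b=load("w5")
A=boards(*a);B=boards(*b)
for x in A:print(x)
u=[x for x in A if abs(x[0][1]+.367)<.02];v=[x for x in B if abs(x[0][1]+.367)<.02]
if u and v:print(tri(a[0],u[0][4],b[0],v[0][4]))
E
```

```text
[ 0.4927 -0.3668  0.0579] [ 7.041e-01  7.101e-01 -1.000e-04 -1.300e-03]
(array([ 0.4032, -0.1232]), np.float64(84.9), 4, array([428., -63., 887., 272.]), array([322.6, 355.7]))
```

Request:
{"fn": "servo_tool", "kwargs": {
  "increments": "0 0 -1 0 0 0;0 0 -1 0 0 0;0 0 -1 0 0 0;0 0 -1 0 0 0;0 0 -0.6 0 0 0;0 0 -0.3 0 0 0;0 0 -0.3 0 0 0;0 0 -0.3 0 0 0;0 0 -0.2 0 0 0;0 0 0 0 0 0"
}}

```text
time: 28.0
ee_pos: [0.4931, -0.3677, 0.0031]
tool_rot: [0.706, 0.708, -0.0, -0.0]
wrist_force: [-0.4, -0.3, -0.2]
gripper_width: 0.0682
gripper_force: 0.0
```

Request:
{"fn": "servo_tool", "kwargs": {
  "increments": "0 0 0 0 0 0;0 0 0 0 0 0;0 0 0 0 0 0;0 0 0 0 0 0;0 0 0 0 0 0;0 0 0 0 0 0;0 0 0 0 0 0;0 0 0 0 0 0;0 0 0 0 0 0;0 0 0 0 0 0",
  "grip": 0,
  "force": 40
}}

```text
time: 29.25
ee_pos: [0.4937, -0.3681, 0.0038]
tool_rot: [0.706, 0.708, 0.0, 0.001]
wrist_force: [-0.5, 0.2, 4.9]
gripper_width: 0.0484
gripper_force: 42.0
```

Request:
{"fn": "servo_tool", "kwargs": {
  "increments": "0 0 3 0 0 0;0 0 5 0 0 0;0 0 6 0 0 0;0 0 6 0 0 0;2 2.7 0 0 0 -9.5;2 2.7 0 0 0 -9.5;2 2.7 0 0 0 -9.5;2 2.7 0 0 0 -9.5;2 2.7 0 0 0 -9.5;2 2.7 0 0 0 -9.5"
}}

```text
time: 30.5
ee_pos: [0.6124, -0.2043, 0.2012]
tool_rot: [0.959, 0.283, -0.002, -0.001]
wrist_force: [0.9, -0.0, -0.9]
gripper_width: 0.0484
gripper_force: 41.9
```

Request:
{"fn": "servo_tool", "kwargs": {
  "increments": "1.1 1.6 0 0 0 -9.5;1.1 1.6 0 0 0 -9.5;1.1 1.6 0 0 0 -9.5;1.1 1.6 0 0 0 -9.5;0 0 0 -0.63 -7.35 0;0 0 0 -0.63 -7.35 0;0 0 0 -0.63 -7.35 0;0 0 0 -0.63 -7.35 0;0 0 0 0 0 0;0 0 0 0 0 0"
}}

```text
time: 31.75
ee_pos: [0.6576, -0.1419, 0.2031]
tool_rot: [0.966, -0.041, 0.254, 0.011]
wrist_force: [0.1, 1.1, -0.1]
gripper_width: 0.0485
gripper_force: 41.9
```

```bash
cat > st.py <<'E'
from h import *
s=env.state();p=np.load("rest.npy");R=Rn.from_euler("z",p[2]).as_matrix().T
print(round(s["time"],1),"tcp",np.round(s["ee_pos"],4),"rest",np.round(R@(s["ee_pos"]-np.array([p[0],p[1],0])),4));T=R@Rn.from_quat(s["tool_rot"]).as_matrix();print("tool x,y,z in rest\n",T.T.round(3));print("F",np.round(s["wrist_force"],1),s["gripper_width"],"q",np.round(s["q"],2))
E
python3 st.py; python3 - <<'E'
from h import *
c,im=snap("wrist","w6");cv2.imwrite("pics/w6v.png",np.clip(im*1.5,0,255).astype(np.uint8))
E
```

```text
31.8 tcp [ 0.6576 -0.1419  0.2031] rest [ 0.0183 -0.1051  0.2031]
tool x,y,z in rest
 [[ 0.871  0.     0.491]
 [-0.    -1.     0.   ]
 [ 0.491 -0.    -0.871]]
F [ 0.1  1.1 -0.1] 0.048470230713375785 q [-0.33  0.18  1.94  0.24  0.53  1.14]
```

View pics/w6v.png

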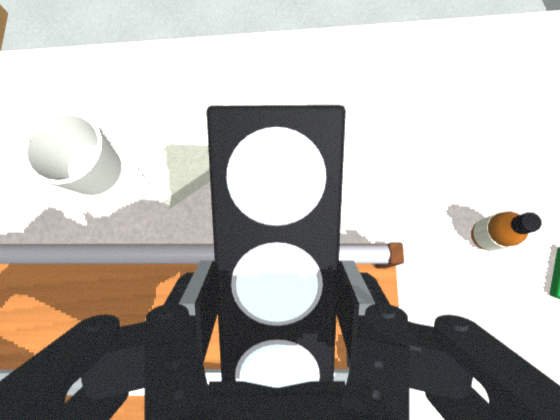

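The board is held square and pitched, with its middle lens between the pads. Lowering it now.

Request:
{"fn": "servo_tool", "kwargs": {
  "increments": "0 0 -2 0 0 0;0 0 -2 0 0 0;0 0 -2 0 0 0;0 0 -2 0 0 0;0 0 -2 0 0 0;0 0 -2 0 0 0;0 0 -1 0 0 0;0 0 -0.8 0 0 0;0 0 0 0 0 0;0 0 0 0 0 0"
}}

```text
time: 33.05
ee_pos: [0.658, -0.142, 0.0662]
tool_rot: [0.966, -0.041, 0.255, 0.011]
wrist_force: [0.3, -0.5, -1.4]
gripper_width: 0.0488
gripper_force: 41.9
```

Request:
{"fn": "servo_tool", "kwargs": {
  "increments": "0 0 -0.2 0 0 0;0 0 -0.2 0 0 0;0 0 -0.2 0 0 0;0 0 -0.1 0 0 0;0 0 -0.1 0 0 0;0 0 0 0 0 0;0 0 0 0 0 0;0 0 0 0 0 0;0 0 0 0 0 0;0 0 0 0 0 0"
}}

```text
time: 34.3
ee_pos: [0.6573, -0.1418, 0.0573]
tool_rot: [0.966, -0.041, 0.254, 0.011]
wrist_force: [-0.4, -0.0, -1.6]
gripper_width: 0.0487
gripper_force: 41.9
```

Request:
{"fn": "servo_tool", "kwargs": {
  "increments": "0 0 -0.1 0 0 0;0 0 -0.1 0 0 0;0 0 -0.1 0 0 0;0 0 -0.1 0 0 0;0 0 -0.1 0 0 0;0 0 0 0 0 0;0 0 0 0 0 0;0 0 0 0 0 0;0 0 0 0 0 0;0 0 0 0 0 0"
}}

```text
time: 35.55
ee_pos: [0.6573, -0.1418, 0.0523]
tool_rot: [0.966, -0.041, 0.254, 0.011]
wrist_force: [0.1, -0.6, -1.1]
gripper_width: 0.0484
gripper_force: 41.9
```

Request:
{"fn": "servo_tool", "kwargs": {
  "increments": "-0.1 0 0 0 0 0;-0.1 0 0 0 0 0;-0.1 0 0 0 0 0;0 0 0 0 0 0;0 0 0 0 0 0;0 0 0 0 0 0;0 0 0 0 0 0;0 0 0 0 0 0;0 0 0 0 0 0;0 0 0 0 0 0"
}}

```text
time: 36.8
ee_pos: [0.6542, -0.1417, 0.0522]
tool_rot: [0.966, -0.041, 0.254, 0.011]
wrist_force: [-0.2, 0.2, -1.4]
gripper_width: 0.0485
gripper_force: 41.9
```

Request:
{"fn": "servo_tool", "kwargs": {
  "increments": "0 0 -0.1 0 0 0;0 0 -0.1 0 0 0;0 0 -0.1 0 0 0;0 0 0 0 0 0;0 0 0 0 0 0;0 0 0 0 0 0;0 0 0 0 0 0;0 0 0 0 0 0;0 0 0 0 0 0;0 0 0 0 0 0"
}}

```text
time: 38.05
ee_pos: [0.6542, -0.1417, 0.0493]
tool_rot: [0.966, -0.041, 0.254, 0.011]
wrist_force: [-1.0, 0.0, -1.0]
gripper_width: 0.0485
gripper_force: 42.0
```

Request:
{"fn": "servo_tool", "kwargs": {
  "increments": "-0.1 0 -0.1 0 0 0;0 0 0 0 0 0;0 0 0 0 0 0;0 0 0 0 0 0;0 0 0 0 0 0;0 0 0 0 0 0;0 0 0 0 0 0;0 0 0 0 0 0;0 0 0 0 0 0;0 0 0 0 0 0"
}}

```text
time: 39.3
ee_pos: [0.6538, -0.142, 0.0488]
tool_rot: [0.966, -0.041, 0.255, 0.011]
wrist_force: [2.7, 0.3, 3.4]
gripper_width: 0.0482
gripper_force: 42.2
```

Request:
{"fn": "servo_tool", "kwargs": {
  "increments": "0 0 0 0 0 0;0 0 0 0 0 0;0 0 0 0 0 0;0 0 0 0 0 0;0 0 0 0 0 0;-1 0.1 1.8 0 0 0;-2 0.2 3.6 0 0 0;-2 0.2 3.6 0 0 0;-2 0.2 3.6 0 0 0;0 0 0 0 0 0",
  "grip": 0.8
}}

```text
time: 40.55
ee_pos: [0.5846, -0.1355, 0.1782]
tool_rot: [0.965, -0.041, 0.258, 0.012]
wrist_force: [0.1, -0.5, 0.3]
gripper_width: 0.0683
gripper_force: 0.0
```

```bash
python3 st.py; python3 - <<'E'
from h import *
c,im=snap("wrist","w7");cv2.imwrite("pics/w7v.png",np.clip(im*1.5,0,255).astype(np.uint8))
E
```

```text
40.5 tcp [ 0.5846 -0.1355  0.1782] rest [-0.0549 -0.105   0.1782]
tool x,y,z in rest
 [[ 0.867  0.001  0.498]
 [-0.    -1.     0.002]
 [ 0.498 -0.002 -0.867]]
F [ 0.1 -0.5  0.3] 0.06831048765477503 q [-0.38  0.08  2.12  0.33  0.45  1.02]
```

View pics/w7v.png

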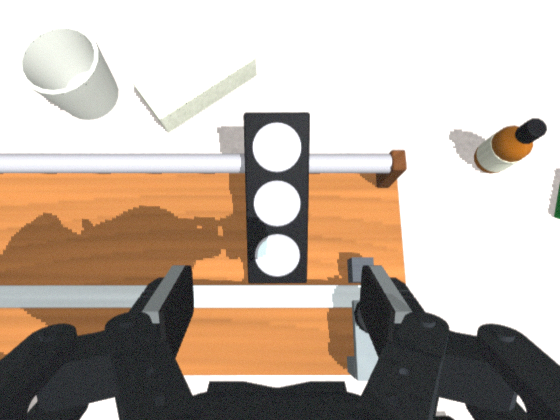

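b3 leans squarely on the rail, its lower end at the bar (centre lens at (277,204)). Next I look at the remaining two.

Request:
{"fn": "servo_tool", "kwargs": {
  "increments": "-1.4 1.9 2.7 0.63 7.35 0;-1.4 1.9 2.7 0.63 7.35 0;-1.4 1.9 2.7 0.63 7.35 0;-1.4 1.9 2.7 0.63 7.35 0;-1.4 1.9 2.7 0 0 0;-1.4 1.9 2.7 0 0 0;0 0 0 0 0 0;0 0 0 0 0 0;0 0 0 0 0 0;0 0 0 0 0 0",
  "grip": 0
}}

```text
time: 41.85
ee_pos: [0.499, -0.0212, 0.3349]
tool_rot: [0.999, -0.043, -0.001, -0.0]
wrist_force: [0.8, 0.1, -0.4]
gripper_width: -0.0001
gripper_force: 0.0
```

```bash
python3 st.py; python3 - <<'E'
from h import *
c,im=snap("wrist","w8")
for b in boards(c,im):print(b)
c,im=snap("top","t8")
E
```

```text
41.9 tcp [ 0.499  -0.0212  0.3349] rest [-0.1499  0.0017  0.3349]
tool x,y,z in rest
 [[ 1.    -0.001 -0.002]
 [-0.001 -1.    -0.   ]
 [-0.002  0.    -1.   ]]
F [ 0.8  0.1 -0.4] -0.0001390294393906761 q [-0.13 -0.02  1.8  -0.    1.37  1.53]
(array([ 0.1742, -0.0292]), np.float64(85.0), 4, array([228.,  -4., 885., 274.]), array([299.4, 373.6]))
(array([0.4147, 0.155 ]), np.float64(85.9), 3, array([417., 153., 138.,  50.]), array([150.7, 234.7]))
```

View pics/w8.png

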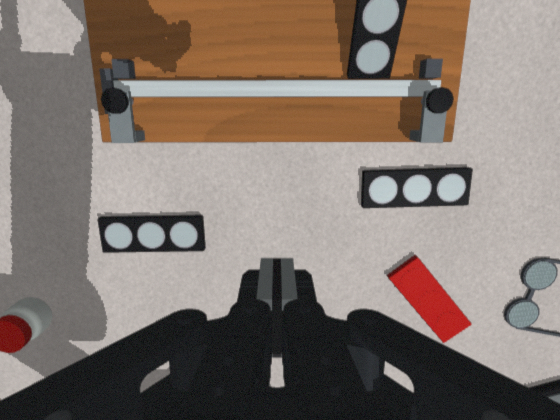

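b2 is at (417,188), b1 at (151,235), and there is no fourth board. The spectacles and red boards are clear of both. Measuring b2 from its lens centres:

```bash
python3 - <<'E'
from h import *
c,im=load("w8"); c5,im5=load("w5"); g=cv2.cvtColor(im,cv2.COLOR_BGR2GRAY)[160:215,350:480]
for th in(45,60,75,90):
    n,l,st,ce=cv2.connectedComponentsWithStats((g>th+30).astype(np.uint8))
    k=[(ce[i]+[350,160],st[i,4]) for i in range(1,n) if 250<st[i,4]<1200]
    if len(k)==3:
        u=np.mean([a for a,_ in k],0);P=[onz(c,a,.012) for a,_ in k];P.sort(key=lambda q:q[1]);d=P[2]-P[0]
        print(th,u.round(1),np.mean(P,0).round(4),np.degrees(np.arctan2(d[1],d[0])).round(1),"pitch",np.linalg.norm(d)/2);break
print("tri if unmoved since w5",tri(c,u,c5,(218.6,213.9)))
E
```

```text
45 [416.7 188.4] [ 0.4482 -0.2005  0.012 ] 86.9 pitch 0.0439785573840161
tri if unmoved since w5 (array([ 0.44829196, -0.20049894,  0.01200474]), np.float64(0.00018886216675406952))
```

Request:
{"fn": "servo_tool", "kwargs": {
  "increments": "-0.5 -1.79 -2.7 0 0 9.18;-0.5 -1.79 -2.7 0 0 9.18;-0.5 -1.79 -2.7 0 0 9.18;-0.5 -1.79 -2.7 0 0 9.18;-0.5 -1.79 -2.7 0 0 9.18;-0.5 -1.79 -2.7 0 0 9.18;-0.5 -1.79 -2.7 0 0 9.18;-0.5 -1.79 -2.7 0 0 9.18;-0.5 -1.79 -2.7 0 0 9.18;-0.5 -1.79 -2.7 0 0 9.18",
  "grip": 0.8
}}

```text
time: 43.2
ee_pos: [0.4493, -0.2006, 0.0655]
tool_rot: [0.724, 0.69, 0.0, 0.0]
wrist_force: [0.8, -0.1, -0.7]
gripper_width: 0.0684
gripper_force: 0.0
```

Request:
{"fn": "servo_tool", "kwargs": {
  "increments": "0 0 0 0 0 0;0 0 -1 0 0 0;0 0 -1 0 0 0;0 0 -1 0 0 0;0 0 -1 0 0 0;0 0 -0.8 0 0 0;0 0 -0.5 0 0 0;0 0 -0.4 0 0 0;0 0 -0.3 0 0 0;0 0 0 0 0 0"
}}

```text
time: 44.45
ee_pos: [0.4492, -0.1997, 0.0062]
tool_rot: [0.726, 0.688, -0.0, -0.0]
wrist_force: [-0.2, 1.3, -0.6]
gripper_width: 0.0684
gripper_force: 0.0
```

Request:
{"fn": "servo_tool", "kwargs": {
  "increments": "0 0 -0.2 0 0 0;0 0 0 0 0 0;0 0 0 0 0 0;0 0 0 0 0 0;0 0 0 0 0 0;0 0 0 0 0 0;0 0 0 0 0 0;0 0 0 0 0 0;0 0 0 0 0 0;0 0 0 0 0 0",
  "grip": 0,
  "force": 40
}}

```text
time: 45.7
ee_pos: [0.4498, -0.2, 0.0048]
tool_rot: [0.726, 0.688, 0.0, 0.001]
wrist_force: [0.2, 0.7, 5.2]
gripper_width: 0.0479
gripper_force: 41.7
```

Request:
{"fn": "servo_tool", "kwargs": {
  "increments": "0 0 3 0 0 0;0 0 5 0 0 0;0 0 6 0 0 0;0 0 6 0 0 0;2.17 1.63 0 0 0 -9.18;2.17 1.63 0 0 0 -9.18;2.17 1.63 0 0 0 -9.18;2.17 1.63 0 0 0 -9.18;2.17 1.63 0 0 0 -9.18;2.17 1.63 0 0 0 -9.18"
}}

```text
time: 46.95
ee_pos: [0.5792, -0.1012, 0.2029]
tool_rot: [0.962, 0.272, -0.001, -0.001]
wrist_force: [0.0, 0.5, -0.0]
gripper_width: 0.0481
gripper_force: 42.2
```

Request:
{"fn": "servo_tool", "kwargs": {
  "increments": "2.17 1.63 0 0 0 -9.18;2.17 1.63 0 0 0 -9.18;2.17 1.63 0 0 0 -9.18;2.17 1.63 0 0 0 -9.18;0 0 0 -0.63 -7.35 0;0 0 0 -0.63 -7.35 0;0 0 0 -0.63 -7.35 0;0 0 0 -0.63 -7.35 0;0 0 0 0 0 0;0 0 0 0 0 0"
}}

```text
time: 48.2
ee_pos: [0.6669, -0.0369, 0.2046]
tool_rot: [0.966, -0.041, 0.254, 0.011]
wrist_force: [0.1, -0.2, -0.9]
gripper_width: 0.0481
gripper_force: 42.2
```

```bash
python3 st.py; python3 - <<'E'
from h import *
c,im=snap("wrist","w9");c6,im6=load("w6")
def L(im):
    g=cv2.cvtColor(im,cv2.COLOR_BGR2GRAY)[90:260,200:360];cs,_=cv2.findContours((g<40).astype(np.uint8),0,1);return [r+ [200,90] for r in [cv2.boxPoints(cv2.minAreaRect(max(cs,key=cv2.contourArea)))]][0].round(0).tolist()
print(L(im6),L(im))
E
```

```text
48.2 tcp [ 0.6669 -0.0369  0.2046] rest [0.0188 0.0003 0.2046]
tool x,y,z in rest
 [[ 0.871  0.     0.492]
 [-0.    -1.     0.   ]
 [ 0.492 -0.    -0.871]]
F [ 0.1 -0.2 -0.9] 0.04810854590347792 q [-0.13  0.17  1.95  0.05  0.5   1.49]
[[208.0, 107.0], [279.0, 107.0], [279.0, 259.0], [208.0, 259.0]] [[208.0, 110.0], [219.0, 110.0], [227.0, 259.0], [216.0, 259.0]]
```

Request:
{"fn": "servo_tool", "kwargs": {
  "increments": "0 0 -2 0 0 0;0 0 -2 0 0 0;0 0 -2 0 0 0;0 0 -2 0 0 0;0 0 -2 0 0 0;0 0 -2 0 0 0;0 0 -1.5 0 0 0;0 0 -0.8 0 0 0;0 0 -0.4 0 0 0;0 0 0 0 0 0"
}}

```text
time: 49.5
ee_pos: [0.6666, -0.0368, 0.0575]
tool_rot: [0.966, -0.041, 0.255, 0.011]
wrist_force: [0.1, 0.2, -0.1]
gripper_width: 0.0482
gripper_force: 42.2
```

Request:
{"fn": "servo_tool", "kwargs": {
  "increments": "0 0 -0.1 0 0 0;0 0 -0.1 0 0 0;-0.1 0 0 0 0 0;-0.1 0 0 0 0 0;-0.1 0 0 0 0 0;0 0 -0.1 0 0 0;0 0 -0.1 0 0 0;0 0 -0.1 0 0 0;0 0 0 0 0 0;0 0 0 0 0 0"
}}

```text
time: 50.75
ee_pos: [0.6633, -0.0368, 0.0522]
tool_rot: [0.966, -0.041, 0.254, 0.011]
wrist_force: [-0.1, -0.3, -0.7]
gripper_width: 0.0482
gripper_force: 42.2
```

Request:
{"fn": "servo_tool", "kwargs": {
  "increments": "-0.05 0 -0.1 0 0 0;-0.05 0 -0.1 0 0 0;0 0 -0.1 0 0 0;0 0 0 0 0 0;0 0 0 0 0 0;0 0 0 0 0 0;0 0 0 0 0 0;0 0 0 0 0 0;0 0 0 0 0 0;0 0 0 0 0 0"
}}

```text
time: 52.0
ee_pos: [0.6626, -0.0368, 0.0499]
tool_rot: [0.966, -0.041, 0.255, 0.011]
wrist_force: [-3.8, 0.1, 6.3]
gripper_width: 0.048
gripper_force: 43.0
```

Request:
{"fn": "servo_tool", "kwargs": {
  "increments": "0 0 0 0 0 0;0 0 0 0 0 0;0 0 0 0 0 0;0 0 0 0 0 0;0 0 0 0 0 0;-1 0.1 1.8 0 0 0;-2 0.2 3.6 0 0 0;-2 0.2 3.6 0 0 0;-2 0.2 3.6 0 0 0;0 0 0 0 0 0",
  "grip": 0.8
}}

```text
time: 53.25
ee_pos: [0.5937, -0.0299, 0.1792]
tool_rot: [0.965, -0.041, 0.258, 0.011]
wrist_force: [0.3, -0.7, -0.7]
gripper_width: 0.0684
gripper_force: 0.0
```

Request:
{"fn": "servo_tool", "kwargs": {
  "increments": "-1.4 1.5 2.7 0.63 7.35 0;-1.4 1.5 2.7 0.63 7.35 0;-1.4 1.5 2.7 0.63 7.35 0;-1.4 1.5 2.7 0.63 7.35 0;-1.4 1.5 2.7 0 0 0;-1.4 1.5 2.7 0 0 0;0 0 0 0 0 0;0 0 0 0 0 0;0 0 0 0 0 0;0 0 0 0 0 0",
  "grip": 0
}}

```text
time: 54.5
ee_pos: [0.508, 0.0598, 0.3359]
tool_rot: [0.999, -0.043, -0.001, 0.0]
wrist_force: [-0.0, -0.4, -0.7]
gripper_width: 0.0001
gripper_force: 0.0
```

```bash
python3 st.py; python3 - <<'E'
from h import *
c,im=snap("wrist","w10")
for b in boards(c,im):print(b)
c8,_=load("w8")
u=[b[4] for b in boards(c,im) if abs(b[0][1]-.154)<.04]
if u: print(tri(c8,(150.7,234.7),c,u[0]))
E
```

```text
54.5 tcp [0.508  0.0598 0.3359] rest [-0.1478  0.0831  0.3359]
tool x,y,z in rest
 [[ 1.    -0.001 -0.002]
 [-0.001 -1.     0.   ]
 [-0.002 -0.    -1.   ]]
F [-0.  -0.4 -0.7] 8.650879442625043e-05 q [ 0.03  0.    1.77 -0.    1.37  1.69]
(array([0.1833, 0.0509]), np.float64(85.1), 4, array([243.,  76., 887., 290.]), array([299.9, 373.1]))
(array([0.4145, 0.1552]), np.float64(86.1), 3, array([417., 154., 137.,  50.]), array([211.1, 236.1]))
(array([0.41401589, 0.15565151, 0.01021714]), np.float64(0.000287245014287061))
```

View pics/w10.png

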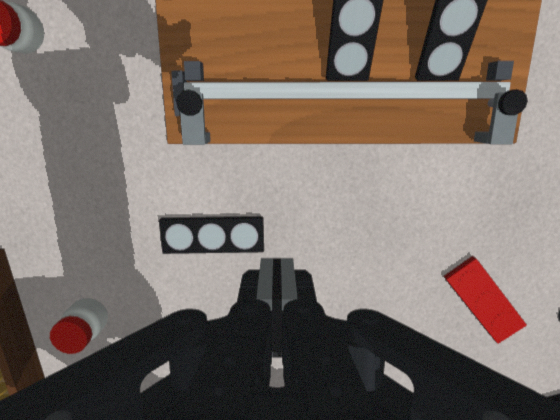

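b1 is at (211,236), unmoved at (0.415, 0.155) and about 10–12 mm high. The two placed boards have their lower ends on the bar. Fetching b1.

Request:
{"fn": "servo_tool", "kwargs": {
  "increments": "-0.93 0.95 -2.7 0 0 9.1;-0.93 0.95 -2.7 0 0 9.1;-0.93 0.95 -2.7 0 0 9.1;-0.93 0.95 -2.7 0 0 9.1;-0.93 0.95 -2.7 0 0 9.1;-0.93 0.95 -2.7 0 0 9.1;-0.93 0.95 -2.7 0 0 9.1;-0.93 0.95 -2.7 0 0 9.1;-0.93 0.95 -2.7 0 0 9.1;-0.93 0.95 -2.7 0 0 9.1",
  "grip": 0.8
}}

```text
time: 55.8
ee_pos: [0.4152, 0.1554, 0.0664]
tool_rot: [0.729, 0.685, 0.0, 0.0]
wrist_force: [0.2, -0.6, 0.5]
gripper_width: 0.0679
gripper_force: 0.0
```

Request:
{"fn": "servo_tool", "kwargs": {
  "increments": "0 0 0 0 0 0;0 0 -1 0 0 0;0 0 -1 0 0 0;0 0 -1 0 0 0;0 0 -1 0 0 0;0 0 -0.8 0 0 0;0 0 -0.5 0 0 0;0 0 -0.4 0 0 0;0 0 -0.4 0 0 0;0 0 0 0 0 0"
}}

```text
time: 57.05
ee_pos: [0.4151, 0.1552, 0.0061]
tool_rot: [0.73, 0.683, -0.0, -0.0]
wrist_force: [-0.1, -0.3, 0.5]
gripper_width: 0.0683
gripper_force: 0.0
```

Request:
{"fn": "servo_tool", "kwargs": {
  "increments": "0 0 -0.1 0 0 0;0 0 0 0 0 0;0 0 0 0 0 0;0 0 0 0 0 0;0 0 0 0 0 0;0 0 0 0 0 0;0 0 0 0 0 0;0 0 0 0 0 0;0 0 0 0 0 0;0 0 0 0 0 0",
  "grip": 0,
  "force": 40
}}

```text
time: 58.3
ee_pos: [0.4157, 0.1554, 0.0058]
tool_rot: [0.731, 0.683, 0.0, 0.0]
wrist_force: [-0.9, -0.4, 6.8]
gripper_width: 0.048
gripper_force: 40.9
```

Request:
{"fn": "servo_tool", "kwargs": {
  "increments": "0 0 3 0 0 0;0 0 5 0 0 0;0 0 6 0 0 0;0 0 6 0 0 0;2.6 -0.88 0 0 0 -9.1;2.6 -0.88 0 0 0 -9.1;2.6 -0.88 0 0 0 -9.1;2.6 -0.88 0 0 0 -9.1;2.6 -0.88 0 0 0 -9.1;2.6 -0.88 0 0 0 -9.1"
}}

```text
time: 59.55
ee_pos: [0.5714, 0.1021, 0.2043]
tool_rot: [0.963, 0.269, -0.001, -0.0]
wrist_force: [0.4, -0.3, -0.9]
gripper_width: 0.0478
gripper_force: 42.1
```

Request:
{"fn": "servo_tool", "kwargs": {
  "increments": "2.6 -0.88 0 0 0 -9.1;2.6 -0.88 0 0 0 -9.1;2.6 -0.88 0 0 0 -9.1;2.6 -0.88 0 0 0 -9.1;0 0 0 -0.63 -7.35 0;0 0 0 -0.63 -7.35 0;0 0 0 -0.63 -7.35 0;0 0 0 -0.63 -7.35 0;0 0 0 0 0 0;0 0 0 0 0 0"
}}

```text
time: 60.8
ee_pos: [0.6761, 0.0673, 0.2058]
tool_rot: [0.966, -0.041, 0.254, 0.011]
wrist_force: [1.2, -0.0, -1.1]
gripper_width: 0.0481
gripper_force: 42.1
```

```bash
python3 st.py; python3 - <<'E'
from h import *
c,im=snap("wrist","w11");cv2.imwrite("pics/w11v.png",np.clip(im*1.5,0,255).astype(np.uint8))
E
```

```text
60.8 tcp [0.6761 0.0673 0.2058] rest [0.019  0.1048 0.2058]
tool x,y,z in rest
 [[ 0.87  -0.     0.492]
 [-0.    -1.     0.   ]
 [ 0.492 -0.    -0.87 ]]
F [ 1.2 -0.  -1.1] 0.04807338856429175 q [ 0.07  0.2   1.92 -0.15  0.52  1.84]
```

View pics/w11v.png

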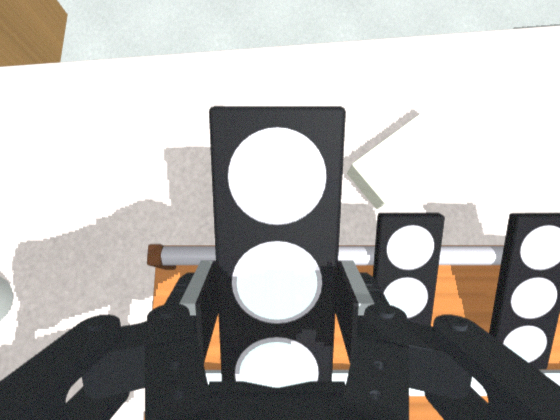

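b1 is held square at (277,282), and the other two boards are leaning at (408,295) and (535,295). Lowering it.

Request:
{"fn": "servo_tool", "kwargs": {
  "increments": "0 0 -2 0 0 0;0 0 -2 0 0 0;0 0 -2 0 0 0;0 0 -2 0 0 0;0 0 -2 0 0 0;0 0 -2 0 0 0;0 0 -1.5 0 0 0;0 0 -0.8 0 0 0;0 0 -0.4 0 0 0;0 0 0 0 0 0"
}}

```text
time: 62.1
ee_pos: [0.6756, 0.0673, 0.0585]
tool_rot: [0.966, -0.041, 0.255, 0.011]
wrist_force: [0.1, -0.9, -1.9]
gripper_width: 0.0483
gripper_force: 42.1
```

Request:
{"fn": "servo_tool", "kwargs": {
  "increments": "0 0 -0.1 0 0 0;0 0 -0.1 0 0 0;-0.1 0 0 0 0 0;-0.1 0 0 0 0 0;-0.1 0 0 0 0 0;0 0 -0.1 0 0 0;0 0 -0.1 0 0 0;-0.05 0 -0.1 0 0 0;-0.05 0 -0.1 0 0 0;0 0 0 0 0 0"
}}

```text
time: 63.35
ee_pos: [0.671, 0.0672, 0.052]
tool_rot: [0.966, -0.041, 0.254, 0.011]
wrist_force: [0.3, 0.6, -2.3]
gripper_width: 0.048
gripper_force: 42.1
```

Request:
{"fn": "servo_tool", "kwargs": {
  "increments": "0 0 -0.1 0 0 0;0 0 -0.1 0 0 0;0 0 0 0 0 0;0 0 0 0 0 0;0 0 0 0 0 0;0 0 0 0 0 0;0 0 0 0 0 0;0 0 0 0 0 0;0 0 0 0 0 0;0 0 0 0 0 0"
}}

```text
time: 64.6
ee_pos: [0.6715, 0.0673, 0.051]
tool_rot: [0.966, -0.041, 0.255, 0.011]
wrist_force: [-4.3, 0.3, 5.4]
gripper_width: 0.0479
gripper_force: 43.1
```

Request:
{"fn": "servo_tool", "kwargs": {
  "increments": "0 0 0 0 0 0;0 0 0 0 0 0;0 0 0 0 0 0;0 0 0 0 0 0;0 0 0 0 0 0;-1 0.1 1.8 0 0 0;-2 0.2 3.6 0 0 0;-2 0.2 3.6 0 0 0;-2 0.2 3.6 0 0 0;0 0 0 0 0 0",
  "grip": 0.8
}}

```text
time: 65.85
ee_pos: [0.6027, 0.0748, 0.1803]
tool_rot: [0.965, -0.041, 0.258, 0.01]
wrist_force: [0.7, 0.2, 0.7]
gripper_width: 0.0681
gripper_force: 0.0
```

Request:
{"fn": "servo_tool", "kwargs": {
  "increments": "1 -1.8 2.5 0.63 7.35 0;1 -1.8 2.5 0.63 7.35 0;1 -1.8 2.5 0.63 7.35 0;1 -1.8 2.5 0.63 7.35 0;1 -1.8 2.5 0 0 0;1 -1.8 2.5 0 0 0;0.5 0 0 0 0 0;0 0 0 0 0 0;0 0 0 0 0 0;0 0 0 0 0 0"
}}

```text
time: 67.1
ee_pos: [0.6654, -0.0329, 0.325]
tool_rot: [0.999, -0.042, -0.001, -0.0]
wrist_force: [-0.0, -0.6, -0.2]
gripper_width: 0.0683
gripper_force: 0.0
```

```bash
python3 st.py; python3 - <<'E'
from h import *
c,im=snap("wrist","w12")
p=np.load("rest.npy");cs,sn=np.cos(p[2]),np.sin(p[2])
def W(X): return np.array([p[0]+cs*X[0]-sn*X[1],p[1]+sn*X[0]+cs*X[1],X[2]])
a=np.clip(im*1.5,0,255).astype(np.uint8);a=cv2.resize(a,(800,600),interpolation=cv2.INTER_CUBIC)
n=np.array([-.492,0,.87]);e=np.array([.87,0,.492])
for y in(-.105,0,.105):
  C=np.array([.014,y,.052])
  for s in(-.07,.07):
    for t in(-.025,.025):
      u=proj(c,W(C+s*e+.006*n+[0,t,0]))*1.4286;cv2.drawMarker(a,tuple(map(int,u)),(255,0,0),0,8,1)
for X in[(-.05,.19,.028),(-.05,-.19,.028),(-.0755,.178,.062),(-.0755,-.178,.062)]:
    cv2.drawMarker(a,tuple(map(int,proj(c,W(X))*1.4286)),(0,0,255),0,8,1)
cv2.imwrite("pics/w12v.png",a)
E
```

```text
67.1 tcp [ 0.6654 -0.0329  0.325 ] rest [0.0169 0.0041 0.325 ]
tool x,y,z in rest
 [[ 1.     0.001 -0.002]
 [ 0.001 -1.    -0.   ]
 [-0.002  0.    -1.   ]]
F [-0.  -0.6 -0.2] 0.06825924648311042 q [-0.11  0.32  1.42  0.    1.4   1.54]
```

View pics/w12v.png

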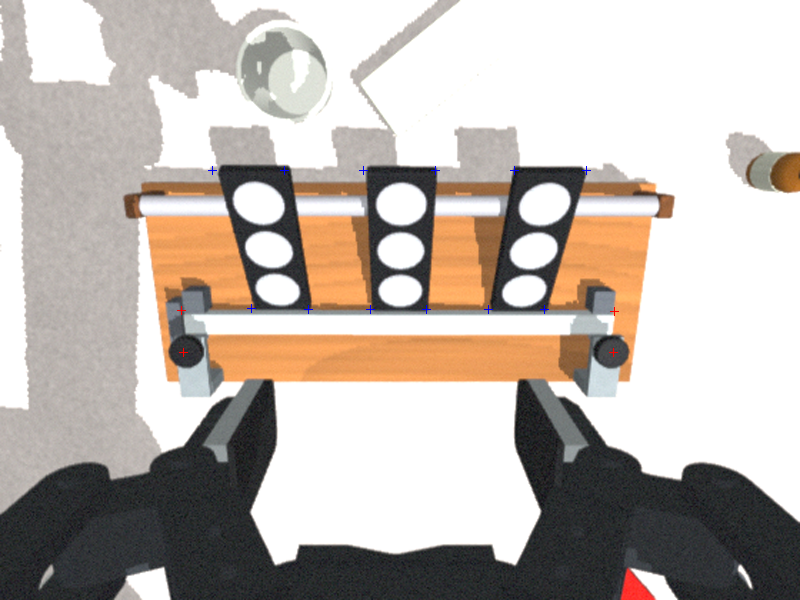

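All three boards match the predicted leaning corners, the bar sits on its stops, and both pin caps are at the "down" height. The robot is clear, so I'm handing in.

```bash
python3 -c "
from station import env
print(env.sign_off())"
```

```text
the job is handed in; nothing more can be done
None
```

I slid the bar home, pressed both lock pins down and leaned the three lens boards on the desk side by side on the rest; the job is handed in, and no verdict came back.

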